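# Start up the welding bench in order

## Robot

A 6-joint arm with a two-finger parallel gripper is mounted at the origin on the work surface. World frame = base frame: x ahead of the robot, y to its left, z up, the work surface at z = 0. Lengths are in m, angles in rad, forces in N, time in s.
With the tool pointing down it reaches from about 0.325 to 0.9 m from the base axis. Payload 6.1 kg.
Tool frame: the origin (TCP) lies between the finger pads; the fingertips stand 25 mm ahead of it and the grasp point (between the pads) lies 6 mm ahead of it (ctrl.nose_length is the distance from the TCP to the fingertips, in m); z points along the fingers, y is the line along which they close (so a half turn about z gives the same grasp; the last joint's range is limited). The gripper opens to 87 mm and grips with 3 to 60 N. Pads are 19 mm wide; open, the fingers measure 117 mm over their backs; the gripper's body (75 mm by 190 mm) begins 51 mm behind the grasp point.
Start: joints at [1.171, 0.22, 1.526, -0, 1.395, -0.126], TCP at [0.169, 0.602, 0.248] pointing down, gripper open.
Joint ranges: [-2.98, 2.98], [-0.91, 2.08], [0.09, 2.57], [-1.24, 4.39], [0.2, 2.65], [-2.68, 2.68]. Speed limits (rad/s): [2.57, 2.57, 3.01, 3.14, 3.14, 3.14].

## Interface

Orientations are given as a rotation vector (axis times angle).
In Python, from rig import ctrl, optics, models gives the robot as it stands.
- The arm moves only by the shell command python3 -m pendant 'ROWS' [OPENING] [FORCE]. ROWS is JSON, a list of rows, each a list of 6 numbers: the shift along the tool's x, y, z in m, then the turn, a rotation vector about the tool's x, y, z in rad. A call has 1 to 20 rows; each row is the pose to reach, as a shift and turn from the pose commanded when the call began, along the tool's axes at that moment; what a row does not reach only later rows make up. A row lasts 1/10 s, in which the tool goes at most 50 mm and 8.59 degrees, less where a joint would pass 70% of its speed; a pose out of reach is approached as far as the arm can. A call with a gripper value outside its range is refused whole. OPENING is the finger opening in m, from 0 to 0.087, set as the call begins (- or left out, the last holds). The fingers move at their own pace and stop on an object; FORCE is the grip in N (left out, the last holds). Time passes only in rows, so rows that repeat a pose let the fingers close. It gives the time, the measured TCP pose, the force, the opening and the grip force at its end, in the units of the state.
- ctrl.state(): the state, without advancing time (a new reading comes with each control period).
- optics.get_image(name): name is "scene" or "top" or "wrist"; returns the picture (384x512x3 uint8, red, green, blue); there is no depth.
- optics.camera_params(name): a dict with "K" (3x3 intrinsics, pixels), "rvec" (rotation vector, rad) and "tvec" (3), from world to camera coordinates, as OpenCV has them; the wrist camera has in their place "tool_from_camera" (4x4, takes a point from camera to tool coordinates, whose origin is the TCP and whose axes are the flange's). Camera axes: x right, y down, z forward; pixel columns grow to the right and rows downward; lengths in m; the calibration is good to about 2 mm. A picture is of the moment at which its call begins: read the wrist's pose just before it. camera_params takes no time and is no camera call.
- ctrl.job_done(): hands the job in; it is judged then, once.
Trained networks look in the newest picture that a camera, given by its name, has taken for a name from the list of things; names that differ only in an ending like _2 or _b are one class to them, and where a whole thing is asked for, a point or a joint stands for the part that bears it (a point fixed in the world has none). Each returns a list of dicts, best first, with "p" (0 to 1); they miss things now and then, are a little off and sometimes report something else, mostly with a low value. They report only what shows in the picture. A call takes as long as a camera call. They do not tell look-alikes from the thing itself.
- models.cut_out(camera, query): "region" (384x512 bool, what is visible of it) and "centre" ([column, row] in pixels, amid what is visible of it).
The state is a dict: "t": time; "joint_positions": joint angles; "joint_velocities": joint speeds; "tau": joint torques, N m; "eef_pos": TCP position; "orientation": TCP orientation; "ft_force": force on the tool from outside, world axes, zero at the start; "ft_torque": the same for the moment, N m; "finger_gap": opening from 0.0 (shut) to 1.0 (fully open); "grasp_force": force on a finger pad.
Only numpy, scipy, OpenCV 4.12 (cv2) and the standard library are available. Lean on these libraries where they do the work, as an engineer would, in place of code of your own. Each camera call takes 0.05 s, during which the arm holds its last target. There are 200 camera calls.

## Task

Start up the welding station from the radio switch boxes on the bench: with a fingertip, gently press the rocker on for the fume extractor (yellow lid) first, then for the torch water cooler (blue lid), and last for the welding inverter (red lid). Leave the grinder (green lid) switched off, and do not pick up or shift any box or anything else on the bench.

Things in the scene. Friction and masses are not known exactly. Their poses are not given: they have to be found in the camera images.
- extractor_box: battery radio switch box of the fume extractor: grey with a yellow lid, 116 x 78 mm, lid top 51 mm up, 0.6-1.3 kg, loose on rubber feet. Origin under its centre, x along its length. In the lid's middle a black rocker, 40 (along x) x 26 mm, pivot 60 mm up; its +x half is the ON half: white bar on it, round white lamp on the lid beyond it. A low stub aerial at the -x end.
- extractor_spot (a point): spot to press to switch the fume extractor on: on the top face of the rocker's ON half, on its centre line, 14 mm from the pivot. Off, it is 64 mm above the bench; on, 60 mm. It moves with the rocker, which sits in a rubber seal that gives about 1 mm per 2.5 N, at most 5 mm
- extractor_switch (a joint): rocker angle of the fume extractor, rad: 0 = off (OFF half level, ON half rising 17 degrees to its end, 66 mm above the bench), 0.30 = on (ON half level, 60 mm above the bench). Stiff: about 3 N straight down on the spot moves it, and it stays where it is left, so press it down to its stop; beyond 0.22 it counts as on, beyond 0.15 as flipped
- cooler_box: battery radio switch box of the torch water cooler: grey with a blue lid, 116 x 78 mm, lid top 51 mm up, 0.6-1.3 kg, loose on rubber feet. Origin under its centre, x along its length. In the lid's middle a black rocker, 40 (along x) x 26 mm, pivot 60 mm up; its +x half is the ON half: white bar on it, round white lamp on the lid beyond it. A low stub aerial at the -x end.
- cooler_spot (a point): spot to press to switch the torch water cooler on: on the top face of the rocker's ON half, on its centre line, 14 mm from the pivot. Off, it is 64 mm above the bench; on, 60 mm. It moves with the rocker, which sits in a rubber seal that gives about 1 mm per 2.5 N, at most 5 mm
- cooler_switch (a joint): rocker angle of the torch water cooler, rad: 0 = off (OFF half level, ON half rising 17 degrees to its end, 66 mm above the bench), 0.30 = on (ON half level, 60 mm above the bench). Stiff: about 3 N straight down on the spot moves it, and it stays where it is left, so press it down to its stop; beyond 0.22 it counts as on, beyond 0.15 as flipped
- inverter_box: battery radio switch box of the welding inverter: grey with a red lid, 116 x 78 mm, lid top 51 mm up, 0.6-1.3 kg, loose on rubber feet. Origin under its centre, x along its length. In the lid's middle a black rocker, 40 (along x) x 26 mm, pivot 60 mm up; its +x half is the ON half: white bar on it, round white lamp on the lid beyond it. A low stub aerial at the -x end.
- inverter_spot (a point): spot to press to switch the welding inverter on: on the top face of the rocker's ON half, on its centre line, 14 mm from the pivot. Off, it is 64 mm above the bench; on, 60 mm. It moves with the rocker, which sits in a rubber seal that gives about 1 mm per 2.5 N, at most 5 mm
- inverter_switch (a joint): rocker angle of the welding inverter, rad: 0 = off (OFF half level, ON half rising 17 degrees to its end, 66 mm above the bench), 0.30 = on (ON half level, 60 mm above the bench). Stiff: about 3 N straight down on the spot moves it, and it stays where it is left, so press it down to its stop; beyond 0.22 it counts as on, beyond 0.15 as flipped
- grinder_box: battery radio switch box of the grinder: grey with a green lid, 116 x 78 mm, lid top 51 mm up, 0.6-1.3 kg, loose on rubber feet. Origin under its centre, x along its length. In the lid's middle a black rocker, 40 (along x) x 26 mm, pivot 60 mm up; its +x half is the ON half: white bar on it, round white lamp on the lid beyond it. A low stub aerial at the -x end. This one stays off.
- grinder_spot (a point): spot to press to switch the grinder on: on the top face of the rocker's ON half, on its centre line, 14 mm from the pivot. Off, it is 64 mm above the bench; on, 60 mm. It moves with the rocker, which sits in a rubber seal that gives about 1 mm per 2.5 N, at most 5 mm
- grinder_switch (a joint): rocker angle of the grinder, rad: 0 = off (OFF half level, ON half rising 17 degrees to its end, 66 mm above the bench), 0.30 = on (ON half level, 60 mm above the bench). Stiff: about 3 N straight down on the spot moves it, and it stays where it is left, so press it down to its stop; beyond 0.22 it counts as on, beyond 0.15 as flipped
- screwdriver: bystander, loose: screwdriver with an orange handle, lying flat; origin at the underside of the middle
- paint_brush: bystander, loose: flat paintbrush lying down
- tape_measure: bystander, loose: orange and black tape measure, 66 x 40 x 60 mm, standing on its edge; origin under its centre
- magnet_square: bystander, loose: red welding magnet square lying flat, about 110 x 110 x 16 mm
- paint_tin: bystander, loose: small paint tin, 70 mm across, 75 mm tall; origin under its centre
- angle_grinder: bystander, loose: teal angle grinder lying with its disc up, about 260 mm long, 75 mm tall
Not all that is in view belongs to the job. Leave any pink or purple look-alike of the inverter_box alone.

How it is judged:
On the way, in this order (a step that is already met when the one before it is completed fails the run):
1. the fume extractor is switched on (value of joint extractor_switch above 0.22 rad), for 0.1 s.
2. the torch water cooler is switched on (value of joint cooler_switch above 0.22 rad), for 0.1 s.
3. the welding inverter is switched on (value of joint inverter_switch above 0.22 rad), for 0.1 s.
At the end, for the whole second after the job is handed in: The rockers of the fume extractor, the cooler and the inverter are on (over 0.22 of 0.30 rad), the grinder's is off (under 0.04 rad), and the boxes stand upright and at rest, they and every other loose thing within 20 mm of where they were (value of joint each of extractor_switch, cooler_switch, inverter_switch above 0.22 rad and value of joint grinder_switch below 0.04 rad and distance of each of extractor_box, cooler_box, inverter_box, grinder_box, screwdriver, paint_brush, tape_measure, magnet_square, paint_tin, angle_grinder from where it was at the start of the episode below 0.02 m and angle between each of extractor_box, cooler_box, inverter_box, grinder_box's own z axis and vertical below 0.1 rad and linear speed of each of extractor_box, cooler_box, inverter_box, grinder_box below 0.02 m/s); the robot touches nothing.
It fails at once if a switch was put on out of order (cooler before extractor, or inverter before either) ((value of joint any of cooler_switch, inverter_switch above 0.15 rad and not (value of joint extractor_switch above 0.15 rad)) or (value of joint inverter_switch above 0.15 rad and not (value of joint cooler_switch above 0.15 rad))).
It fails at once if the grinder was switched on (value of joint grinder_switch above 0.15 rad).
It fails at once if a switch box was pressed harder than 25 N (contact force between any of the fingers, the arm and extractor_box above 25 N or contact force between any of the fingers, the arm and cooler_box above 25 N or contact force between any of the fingers, the arm and inverter_box above 25 N or contact force between any of the fingers, the arm and grinder_box above 25 N).
It fails at once if a switch box was shoved (over 20 mm), lifted or tipped (distance of any of extractor_box, cooler_box, inverter_box, grinder_box from where it was at the start of the episode above 0.02 m or height (world z) of any of extractor_box, cooler_box, inverter_box, grinder_box above 0.008 m or angle between any of extractor_box, cooler_box, inverter_box, grinder_box's own z axis and vertical above 0.15 rad).
It fails at once if something else on the bench was moved (over 20 mm) or lifted (distance of any of screwdriver, paint_brush, tape_measure, magnet_square, paint_tin, angle_grinder from where it was at the start of the episode above 0.02 m).
It also fails if it takes over 51 s, if anything falls off the work surface, if the arm or the gripper's body presses on something with over 40 N, if the wrist force passes 120 N, or if a joint passes its speed limit or range.

## Working session

There is one attempt and no reset: what is moved stays moved. The work goes in short steps, Python scripts to look and compute and a shell command to move; the robot and the scene stay as the last step left them, time stands still between calls to the robot, and variables do not carry over. Pictures are saved under pics/ and viewed, at most 10 in all, crops included, and the job is handed in when it is done.

```bash
mkdir -p pics; cat > h.py <<'E'
import numpy as np, cv2
from rig import ctrl, optics, models
from scipy.spatial.transform import Rotation as R
def cam(name):
    p=optics.camera_params(name);K=np.array(p["K"])
    if name=="wrist":
        s=ctrl.state();T=np.eye(4);T[:3,:3]=R.from_rotvec(s["orientation"]).as_matrix();T[:3,3]=s["eef_pos"]
        M=T@np.array(p["tool_from_camera"]);return K,M[:3,:3],M[:3,3]
    Rm=R.from_rotvec(np.ravel(p["rvec"])).as_matrix();return K,Rm.T,-Rm.T@np.ravel(p["tvec"])
def ray(c,px,z):
    K,Rw,o=c;d=Rw@np.linalg.inv(K)@np.array([px[0],px[1],1.]);return o+d*(z-o[2])/d[2]
def proj(c,P):
    K,Rw,o=c;q=K@(Rw.T@(np.array(P)-o));return q[:2]/q[2]
def snap(name,f=None):
    c=cam(name);im=optics.get_image(name)
    if f: cv2.imwrite("pics/"+f,im[:,:,::-1])
    return c,im
E
python3 - <<'E'
from h import *
s=ctrl.state();print(s["t"],s["eef_pos"],s["orientation"],s["finger_gap"],ctrl.nose_length)
c,im=snap("top","top.png")
print(c[2],c[0][0,0])
for q in ["extractor","cooler","inverter","grinder"]:
    for k in ("box","spot"):
        for r in models.cut_out("top",q+"_"+k)[:3]:
            print(q,k,round(r["p"],2),np.round(r["centre"]),np.round(ray(c,r["centre"],.055),3),r["region"].sum())
c,im=snap("scene","scene.png")
cv2.imwrite("pics/both.png",cv2.resize(cv2.imread("pics/top.png"),(800,600),interpolation=cv2.INTER_CUBIC))
E
```

```text
0.0 [0.16876302 0.60118025 0.24642553] [-4.28627794e-01 -3.11169989e+00  2.99706715e-03] 0.9990104064567956 0.025
[0.32366438 0.05665387 1.62229097] 477.9290466004665
extractor box 0.94 [308. 161.] [ 0.586 -0.113  0.055] 918
extractor spot 0.36 [238. 185.] [0.502 0.116 0.055] 882
cooler box 0.73 [200. 137.] [0.662 0.246 0.055] 405
cooler box 0.68 [375. 203.] [ 0.45  -0.333  0.055] 931
cooler spot 0.66 [381. 200.] [ 0.459 -0.354  0.055] 99
inverter box 0.7 [180. 170.] [0.551 0.312 0.055] 945
inverter box 0.59 [132. 244.] [0.303 0.46  0.055] 1010
inverter box 0.55 [168. 282.] [0.185 0.339 0.055] 938
inverter spot 0.43 [174. 286.] [0.17  0.319 0.055] 133
grinder box 0.8 [241. 184.] [0.506 0.107 0.055] 942
grinder spot 0.58 [240. 184.] [0.504 0.111 0.055] 90
```

View pics/both.png

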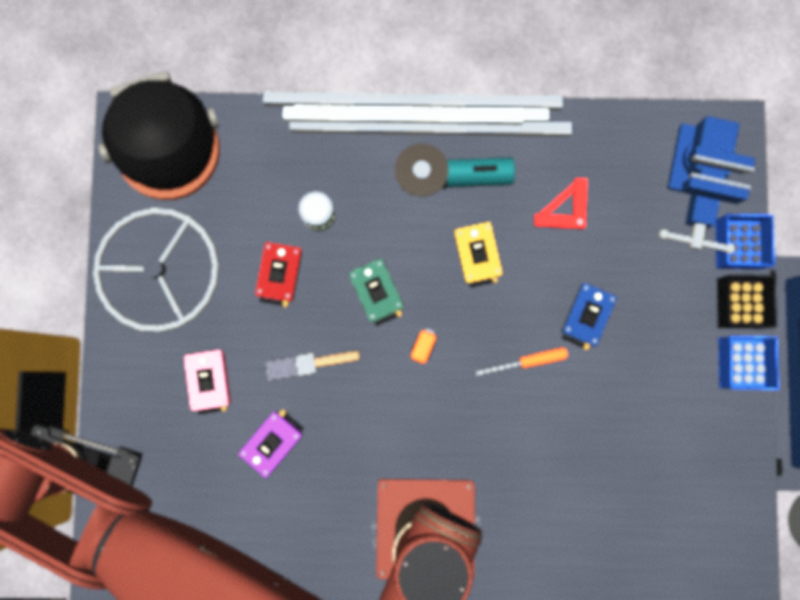

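View pics/scene.png

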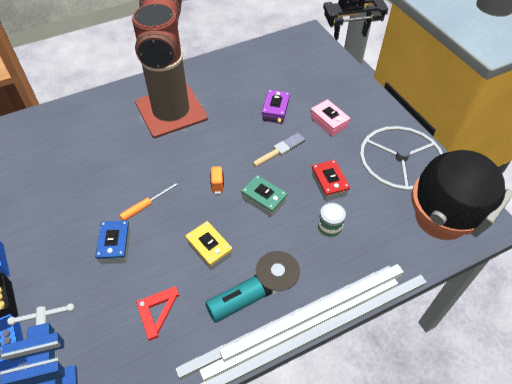

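The top picture (800 px scale) shows yellow at (478,252), blue (590,314), red (278,273) and green (376,291), all with the lamp on the far side. The pink and purple look-alikes are at (206,380) and (270,443). Next I'll find the box axes and work out a hover over each box.

```bash
cat >> h.py <<'E'
def togo(pos,yaw):
    """rows value from present pose: TCP to pos, tool down, tool x (or -x) along world yaw, whichever turn is smaller"""
    s=ctrl.state();R0=R.from_rotvec(s["orientation"]);out=[]
    for y in (yaw,yaw+np.pi):
        x=np.array([np.cos(y),np.sin(y),0]);z=np.array([0,0,-1.]);Rt=R.from_matrix(np.c_[x,np.cross(z,x),z])
        out.append((R0.inv()*Rt).as_rotvec())
    out.sort(key=np.linalg.norm)
    return np.round(R0.inv().apply(np.array(pos)-s["eef_pos"]),4),np.round(out[0],3),np.round(out[1],3)
HUE=dict(yellow=(20,35),blue=(100,125),red=(172,8),green=(60,85))
def lid(c,im,col,guess,rad,z=.051):
    """lid centre & axis by colour near guess pixel; sign of axis by the dark->lamp not resolved here"""
    h=cv2.cvtColor(im,cv2.COLOR_RGB2HSV);a,b=HUE[col];H=h[...,0]
    m=((H>=a)&(H<=b) if a<b else (H>=a)|(H<=b))&(h[...,1]>110)&(h[...,2]>50)
    yy,xx=np.mgrid[:384,:512];m&=np.hypot(xx-guess[0],yy-guess[1])<rad
    n,l,st,_=cv2.connectedComponentsWithStats(m.astype(np.uint8));k=1+st[1:,4].argmax()
    p=cv2.findNonZero((l==k).astype(np.uint8));box=cv2.boxPoints(cv2.minAreaRect(p))
    w=np.array([ray(c,q,z) for q in box]);e=[w[1]-w[0],w[2]-w[1]];e.sort(key=np.linalg.norm)
    return w.mean(0),e[1],np.linalg.norm(e,axis=1),box.mean(0)
E
python3 - <<'E'
from h import *
s=ctrl.state();print(R.from_rotvec(s["orientation"]).as_matrix().round(3))
c,im=snap("top")
for col,g in dict(yellow=(306,161),blue=(378,201),red=(178,174),green=(241,186)).items():
    w,e,n,b=lid(c,im,col,g,30);a=np.arctan2(e[1],e[0]);a=(a+np.pi/2)%np.pi-np.pi/2
    print(col,w.round(3),a.round(3),n.round(3),b.round(1))
    tip=w+.014*np.array([np.cos(a),np.sin(a),0]);tip[2]=.2
    print(togo(tip,a))
print(optics.camera_params("wrist"))
E
```

```text
[[-0.963  0.27  -0.   ]
 [ 0.27   0.963 -0.   ]
 [ 0.    -0.    -1.   ]]
yellow [ 0.582 -0.106  0.051] 0.232 [0.082 0.126] [305.9 162.3]
(array([-0.6016, -0.5631,  0.0476]), array([-0.   ,  0.   , -0.506]), array([0.   , 0.   , 2.636]))
blue [ 0.456 -0.341  0.051] -0.407 [0.08  0.119] [376.9 201. ]
(array([-0.5456, -0.832 ,  0.0476]), array([-0.   ,  0.   ,  0.133]), array([-0.   , -0.   , -3.009]))
red [0.537 0.318 0.051] -0.153 [0.082 0.121] [177.7 173.8]
(array([-0.4451, -0.1714,  0.0475]), array([-0.   ,  0.   , -0.121]), array([0.  , 0.  , 3.02]))
green [0.49  0.119 0.051] 1.016 [0.057 0.101] [237.5 188.9]
(array([-0.4434, -0.3642,  0.0476]), array([-0.  , -0.  , -1.29]), array([-0.   ,  0.   ,  1.852]))
{'K': array([[340.03321646,   0.        , 253.14966994],
       [  0.        , 340.03321646, 196.4797207 ],
       [  0.        ,   0.        ,   1.        ]]), 'tool_from_camera': array([[ 8.18522901e-04, -9.57996126e-01, -2.86779973e-01,
         7.86514790e-02],
       [ 9.99999468e-01,  6.03988094e-04,  8.36544509e-04,
         8.36139950e-04],
       [-6.28194710e-04, -2.86780505e-01,  9.57996110e-01,
        -1.38026353e-01],
       [ 0.00000000e+00,  0.00000000e+00,  0.00000000e+00,
         1.00000000e+00]])}
```

```bash
python3 -m pendant '[[-0.6,-0.563,0.0476,0,0,-0.506],[-0.6,-0.563,0.0476,0,0,-0.506],[-0.6,-0.563,0.0476,0,0,-0.506],[-0.6,-0.563,0.0476,0,0,-0.506],[-0.6,-0.563,0.0476,0,0,-0.506],[-0.6,-0.563,0.0476,0,0,-0.506],[-0.6,-0.563,0.0476,0,0,-0.506],[-0.6,-0.563,0.0476,0,0,-0.506],[-0.6,-0.563,0.0476,0,0,-0.506],[-0.6,-0.563,0.0476,0,0,-0.506],[-0.6,-0.563,0.0476,0,0,-0.506],[-0.6,-0.563,0.0476,0,0,-0.506],[-0.6,-0.563,0.0476,0,0,-0.506],[-0.6,-0.563,0.0476,0,0,-0.506],[-0.6,-0.563,0.0476,0,0,-0.506],[-0.6,-0.563,0.0476,0,0,-0.506],[-0.6,-0.563,0.0476,0,0,-0.506],[-0.6,-0.563,0.0476,0,0,-0.506],[-0.6,-0.563,0.0476,0,0,-0.506],[-0.6,-0.563,0.0476,0,0,-0.506]]' 0 20
cat >> h.py <<'E'
def look(name,col,f,rad=150):
    c,im=snap("wrist");s=ctrl.state();g=proj(c,[*s["eef_pos"][:2],.051])
    w,e,n,b=lid(c,im,col,g,rad);e=e/np.linalg.norm(e)
    if e[0]<0:e=-e
    a=np.arctan2(e[1],e[0]);t=w+.014*e;d=im[:,:,::-1].copy()
    r=models.cut_out("wrist",name+"_spot")
    for k in r[:2]: print("net",round(k["p"],2),np.round(k["centre"]),k["region"].sum(),ray(c,k["centre"],.061).round(4))
    q=[w+.020*e,w-.020*e]
    for P,cl in ((w*[1,1,0]+[0,0,.06],(255,255,255)),(t*[1,1,0]+[0,0,.064],(255,0,255))):
        cv2.circle(d,tuple(int(v) for v in proj(c,P).round()),3,cl,1)
    cv2.imwrite("pics/"+f,d)
    print("t",s["t"],"eef",s["eef_pos"].round(4),"F",s["ft_force"].round(2),"lid",w.round(4),n.round(4),"yaw",a.round(3),"spot",t.round(4),"pix",proj(c,[*t[:2],.064]).round())
    t[2]=.110;print("go TCP z .110:",togo(t,a)[:2])
E
python3 -c "
from h import *
look('extractor','yellow','y1.png')"
```

```text
t: 2.55
eef_pos: [0.5939, -0.1015, 0.1999]
orientation: [0.365, -3.12, -0.001]
ft_force: [-0.2, 0.1, 0.8]
finger_gap: 0.003
grasp_force: 0.0
net 0.62 [252. 186.] 1493 [ 0.5897 -0.1028  0.061 ]
t 2.6 eef [ 0.594  -0.1013  0.2   ] F [0.03 0.36 0.23] lid [ 0.5815 -0.1041  0.051 ] [0.0754 0.1261] yaw 0.272 spot [ 0.595  -0.1003  0.051 ] pix [253. 194.]
go TCP z .110: (array([-0.0011,  0.0007,  0.0902]), array([ 0.   ,  0.   , -0.039]))
```

View pics/y1.png

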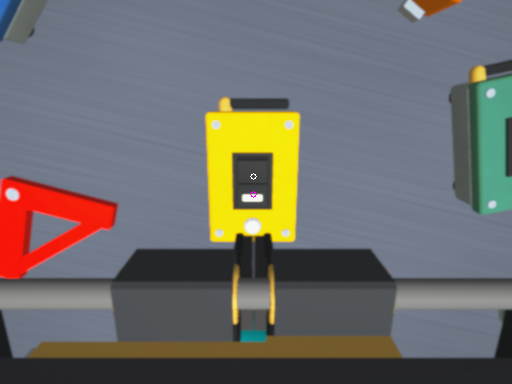

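The lid is squarely seen: rocker centre about (252,182), white bar (252,198), lamp (252,227). The overlay is a few mm short because the colour mask included the yellow aerial foot, so I'll fill and open the mask and re-measure.

```bash
python3 - <<'E'
s=open('h.py').read()
s=s.replace('''    p=cv2.findNonZero((l==k).astype(np.uint8));box=''','''    cs,_=cv2.findContours((l==k).astype(np.uint8),cv2.RETR_EXTERNAL,cv2.CHAIN_APPROX_NONE)
    f=cv2.drawContours(np.zeros((384,512),np.uint8),cs,-1,1,-1)
    if rad>50: f=cv2.morphologyEx(f,cv2.MORPH_OPEN,cv2.getStructuringElement(cv2.MORPH_ELLIPSE,(31,31)))
    p=cv2.findNonZero(f);box=''')
open('h.py','w').write(s)
E
python3 -c "
from h import *
look('extractor','yellow','y2.png')
im=cv2.imread('pics/y2.png')[100:250,180:330];cv2.imwrite('pics/y2c.png',cv2.resize(im,None,fx=3,fy=3))"
```

```text
net 0.78 [251. 184.] 1571 [ 0.5885 -0.1039  0.061 ]
t 2.7 eef [ 0.5942 -0.1013  0.2003] F [-0.5   0.33  0.57] lid [ 0.5856 -0.1034  0.051 ] [0.0753 0.1165] yaw 0.272 spot [ 0.5991 -0.0996  0.051 ] pix [253. 198.]
go TCP z .110: (array([-0.0051,  0.0006,  0.0903]), array([-0.   ,  0.   , -0.039]))
```

View pics/y2c.png

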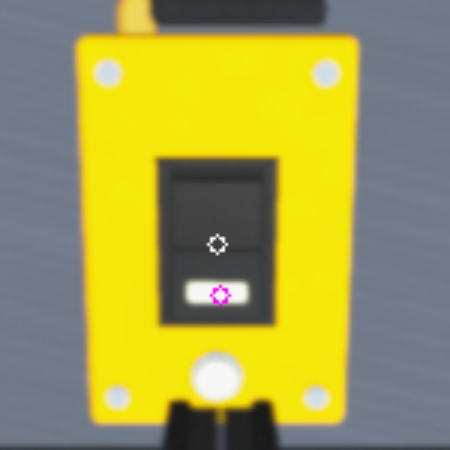

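The overlay now sits on the white bar, so I'll approach to just above the rocker and then press in small steps.

```bash
python3 -m pendant '[[-0.005,0,0.04,0,0,-0.02],[-0.005,0,0.08,0,0,-0.02],[-0.005,0,0.1,0,0,-0.02],[-0.005,0,0.106,0,0,-0.02],[-0.005,0,0.106,0,0,-0.02]]'
python3 -m pendant '[[0,0,0.002,0,0,0],[0,0,0.004,0,0,0],[0,0,0.006,0,0,0],[0,0,0.008,0,0,0],[0,0,0.008,0,0,0]]'
```

```text
t: 3.25
eef_pos: [0.5988, -0.1008, 0.0934]
orientation: [0.396, -3.115, -0.001]
ft_force: [-0.6, 0.6, 0.2]
finger_gap: 0.005
grasp_force: 0.0
t: 3.75
eef_pos: [0.6001, -0.1016, 0.0867]
orientation: [-0.395, 3.115, -0.001]
ft_force: [1.9, 0.3, 2.8]
finger_gap: 0.001
grasp_force: 1.0
```

```bash
python3 -m pendant '[[0,0,0.001,0,0,0],[0,0,0.002,0,0,0],[0,0,0.003,0,0,0],[0,0,0.003,0,0,0],[0,0,0.003,0,0,0]]'
```

```text
t: 4.25
eef_pos: [0.5996, -0.1015, 0.0833]
orientation: [-0.395, 3.116, -0.0]
ft_force: [1.1, 0.7, 5.0]
finger_gap: 0.005
grasp_force: 2.4
```

```bash
python3 -m pendant '[[0,0,0.001,0,0,0],[0,0,0.002,0,0,0],[0,0,0.002,0,0,0],[0,0,0.002,0,0,0]]'
```

```text
t: 4.65
eef_pos: [0.5996, -0.1015, 0.0818]
orientation: [-0.395, 3.116, -0.001]
ft_force: [0.3, 0.1, 8.9]
finger_gap: 0.005
grasp_force: 4.2
```

```bash
python3 -m pendant '[[0,0,-0.01,0,0,0],[0,0,-0.06,0,0,0],[0,0,-0.11,0,0,0],[0,0,-0.118,0,0,0],[0,0,-0.118,0,0,0]]'
python3 -c "
from h import *
look('extractor','yellow','y3.png')
im=cv2.imread('pics/y3.png')[100:250,180:330];cv2.imwrite('pics/y3c.png',cv2.resize(im,None,fx=3,fy=3))
a=-.407;print(togo([.456+.014*np.cos(a),-.341+.014*np.sin(a),.2],a))"
```

```text
t: 5.15
eef_pos: [0.6001, -0.1017, 0.2013]
orientation: [-0.395, 3.114, -0.002]
ft_force: [0.4, 0.3, 0.1]
finger_gap: 0.009
grasp_force: 0.0
net 0.94 [254. 174.] 1476 [ 0.5863 -0.1038  0.061 ]
t 5.2 eef [ 0.5989 -0.1013  0.1988] F [ 0.06  0.62 -1.05] lid [ 0.5856 -0.1023  0.051 ] [0.0751 0.1174] yaw 0.295 spot [ 0.599  -0.0983  0.051 ] pix [257. 191.]
go TCP z .110: (array([-0.0019,  0.0023,  0.0872]), array([ 0.002, -0.003, -0.043]))
(array([ 0.1863, -0.2055, -0.0026]), array([ 0.001, -0.003,  0.659]), array([ 4.000e-03,  1.000e-03, -2.482e+00]))
```

View pics/y3c.png

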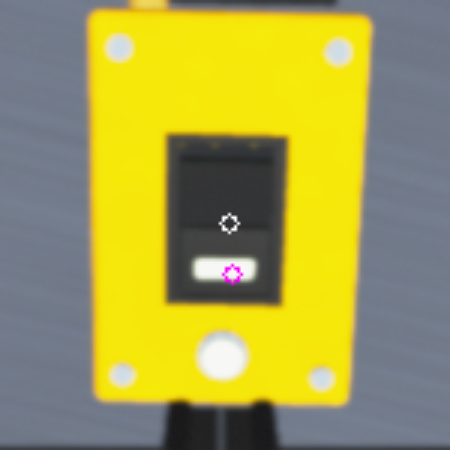

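The extractor rocker now lies over on its ON half (pivot line at crop row 228, OFF half risen). Force rose about 2.5 N/mm at 58 mm, so it's at its stop, and the box hasn't moved. Next is the blue box.

```bash
python3 -m pendant '[[0.186,-0.2055,-0.002,0,0,0.659],[0.186,-0.2055,-0.002,0,0,0.659],[0.186,-0.2055,-0.002,0,0,0.659],[0.186,-0.2055,-0.002,0,0,0.659],[0.186,-0.2055,-0.002,0,0,0.659],[0.186,-0.2055,-0.002,0,0,0.659],[0.186,-0.2055,-0.002,0,0,0.659],[0.186,-0.2055,-0.002,0,0,0.659],[0.186,-0.2055,-0.002,0,0,0.659],[0.186,-0.2055,-0.002,0,0,0.659]]'
python3 -c "
from h import *
look('cooler','blue','b1.png')"
```

```text
t: 6.25
eef_pos: [0.4708, -0.3453, 0.2001]
orientation: [-0.632, -3.076, -0.002]
ft_force: [0.8, -1.0, 0.1]
finger_gap: 0.008
grasp_force: 0.0
net 0.92 [250. 175.] 1521 [ 0.457  -0.3408  0.061 ]
net 0.74 [300.  30.] 3033 [ 0.3697 -0.2632  0.061 ]
t 6.3 eef [ 0.4709 -0.3455  0.2004] F [ 0.58 -0.12  0.23] lid [ 0.4575 -0.3394  0.051 ] [0.075  0.1144] yaw -0.367 spot [ 0.4706 -0.3444  0.051 ] pix [253. 192.]
go TCP z .110: (array([0.0008, 0.001 , 0.0907]), array([ 0.   , -0.   , -0.038]))
```

View pics/b1.png

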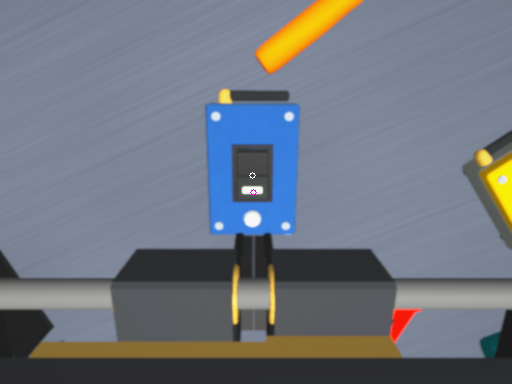

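Blue is centred: white bar at (252,190), with the overlay spot on it. Pressing straight down here.

```bash
python3 -m pendant '[[0,0,0.04,0,0,0],[0,0,0.08,0,0,0],[0,0,0.1,0,0,0],[0,0,0.106,0,0,0],[0,0,0.108,0,0,0],[0,0,0.11,0,0,0],[0,0,0.112,0,0,0],[0,0,0.114,0,0,0],[0,0,0.115,0,0,0],[0,0,0.116,0,0,0],[0,0,0.116,0,0,0]]'
```

```text
t: 7.45
eef_pos: [0.4707, -0.3472, 0.0854]
orientation: [0.634, 3.076, -0.001]
ft_force: [1.4, -0.3, 1.3]
finger_gap: 0.005
grasp_force: 1.0
```

```bash
python3 -m pendant '[[0,0,0.001,0,0,0],[0,0,0.002,0,0,0],[0,0,0.003,0,0,0],[0,0,0.003,0,0,0],[0,0,0.003,0,0,0]]'; python3 -m pendant '[[0,0,0.001,0,0,0],[0,0,0.001,0,0,0],[0,0,0.001,0,0,0]]'
```

```text
t: 7.95
eef_pos: [0.4707, -0.3471, 0.0826]
orientation: [0.634, 3.076, -0.001]
ft_force: [0.5, 0.1, 7.4]
finger_gap: 0.005
grasp_force: 3.3
t: 8.25
eef_pos: [0.4707, -0.3471, 0.0819]
orientation: [0.634, 3.076, -0.001]
ft_force: [-0.6, -0.0, 8.7]
finger_gap: 0.007
grasp_force: 4.1
```

```bash
python3 -m pendant '[[0,0,-0.01,0,0,0],[0,0,-0.06,0,0,0],[0,0,-0.11,0,0,0],[0,0,-0.118,0,0,0],[0,0,-0.118,0,0,0]]'
python3 -c "
from h import *
look('cooler','blue','b2.png')
im=cv2.imread('pics/b2.png')[90:240,180:330];cv2.imwrite('pics/b2c.png',cv2.resize(im,None,fx=3,fy=3))
a=-.153;print(togo([.537+.014*np.cos(a),.318+.014*np.sin(a),.2],a))"
```

```text
t: 8.75
eef_pos: [0.4712, -0.3475, 0.2015]
orientation: [0.634, 3.074, -0.003]
ft_force: [-0.8, -0.1, -0.9]
finger_gap: 0.006
grasp_force: 0.0
net 0.81 [254. 172.] 1417 [ 0.4568 -0.3399  0.061 ]
t 8.8 eef [ 0.4702 -0.3466  0.199 ] F [-0.76  0.93 -1.02] lid [ 0.4574 -0.3389  0.051 ] [0.0751 0.1145] yaw -0.444 spot [ 0.47   -0.3449  0.051 ] pix [254. 189.]
go TCP z .110: (array([-0.0002,  0.0011,  0.0874]), array([ 0.001, -0.003,  0.037]))
(array([ 0.1873,  0.64  , -0.0015]), array([ 0.001, -0.002, -0.254]), array([-4.000e-03, -2.000e-03,  2.888e+00]))
```

View pics/b2c.png

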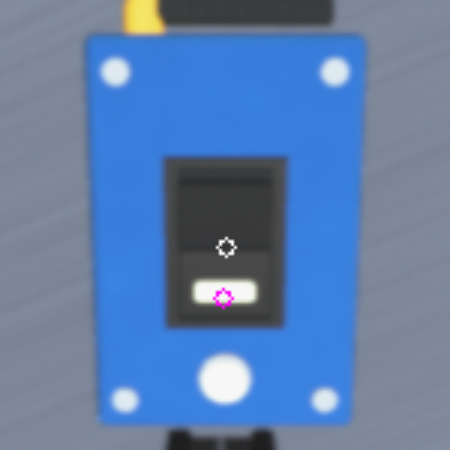

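The cooler rocker is on as well: pivot line at crop row 250, ON half lighter and level, box in place. Moving on to the red one.

```bash
python3 -m pendant '[[0.187,0.64,-0.001,0,0,-0.254],[0.187,0.64,-0.001,0,0,-0.254],[0.187,0.64,-0.001,0,0,-0.254],[0.187,0.64,-0.001,0,0,-0.254],[0.187,0.64,-0.001,0,0,-0.254],[0.187,0.64,-0.001,0,0,-0.254],[0.187,0.64,-0.001,0,0,-0.254],[0.187,0.64,-0.001,0,0,-0.254],[0.187,0.64,-0.001,0,0,-0.254],[0.187,0.64,-0.001,0,0,-0.254],[0.187,0.64,-0.001,0,0,-0.254],[0.187,0.64,-0.001,0,0,-0.254],[0.187,0.64,-0.001,0,0,-0.254],[0.187,0.64,-0.001,0,0,-0.254],[0.187,0.64,-0.001,0,0,-0.254],[0.187,0.64,-0.001,0,0,-0.254],[0.187,0.64,-0.001,0,0,-0.254],[0.187,0.64,-0.001,0,0,-0.254]]'
python3 -c "
from h import *
look('inverter','red','r1.png')"
```

```text
t: 10.65
eef_pos: [0.552, 0.3133, 0.1997]
orientation: [-0.243, -3.132, 0.001]
ft_force: [0.7, 1.0, 0.1]
finger_gap: 0.003
grasp_force: 0.0
net 0.96 [260. 177.] 1438 [0.5403 0.3222 0.061 ]
t 10.7 eef [0.5521 0.3135 0.1999] F [ 0.37 -0.24 -0.23] lid [0.5395 0.3226 0.051 ] [0.0757 0.1153] yaw -0.109 spot [0.5534 0.3211 0.051 ] pix [261. 193.]
go TCP z .110: (array([-0.    ,  0.0075,  0.0901]), array([-0.   ,  0.   , -0.046]))
```

View pics/r1.png

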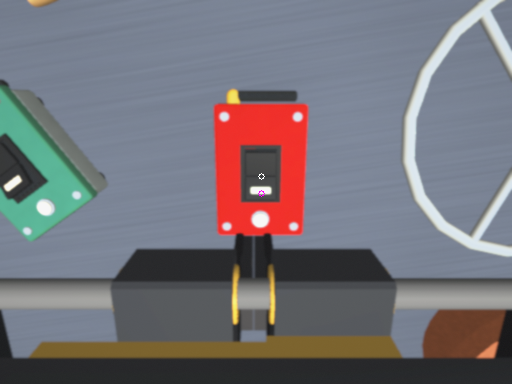

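Red bar is at (260,190), about 7 mm to the tool's +y, and the overlay sits on it. I'll shift 7 mm and press.

```bash
python3 -m pendant '[[0,0.007,0.04,0,0,-0.02],[0,0.007,0.08,0,0,-0.02],[0,0.007,0.1,0,0,-0.02],[0,0.007,0.106,0,0,-0.02],[0,0.007,0.108,0,0,-0.02],[0,0.007,0.11,0,0,-0.02],[0,0.007,0.112,0,0,-0.02],[0,0.007,0.114,0,0,-0.02],[0,0.007,0.115,0,0,-0.02],[0,0.007,0.116,0,0,-0.02],[0,0.007,0.116,0,0,-0.02]]'; python3 -m pendant '[[0,0,0.001,0,0,0],[0,0,0.002,0,0,0],[0,0,0.002,0,0,0]]'
```

```text
t: 11.85
eef_pos: [0.5533, 0.3221, 0.0843]
orientation: [0.208, 3.134, 0.001]
ft_force: [2.6, 0.4, 2.2]
finger_gap: 0.008
grasp_force: 1.3
t: 12.15
eef_pos: [0.5533, 0.3221, 0.0826]
orientation: [0.208, 3.134, 0.001]
ft_force: [-0.2, -0.3, 6.9]
finger_gap: 0.005
grasp_force: 3.3
```

```bash
python3 -m pendant '[[0,0,0.001,0,0,0],[0,0,0.001,0,0,0],[0,0,0.001,0,0,0]]'; python3 -m pendant '[[0,0,-0.01,0,0,0],[0,0,-0.06,0,0,0],[0,0,-0.11,0,0,0],[0,0,-0.118,0,0,0],[0,0,-0.118,0,0,0]]'
python3 -c "
from h import *
look('inverter','red','r2.png')
im=cv2.imread('pics/r2.png')[90:240,180:330];cv2.imwrite('pics/r2c.png',cv2.resize(im,None,fx=3,fy=3))
snap('scene','end.png')"
```

```text
t: 12.45
eef_pos: [0.5534, 0.3221, 0.082]
orientation: [0.208, 3.134, 0.001]
ft_force: [0.1, 0.2, 7.8]
finger_gap: 0.008
grasp_force: 4.0
t: 12.95
eef_pos: [0.5539, 0.3225, 0.2018]
orientation: [0.208, 3.131, 0.003]
ft_force: [-0.3, -0.4, -0.5]
finger_gap: 0.004
grasp_force: 0.0
net 0.88 [250. 174.] 1447 [0.5397 0.3234 0.061 ]
t 13.0 eef [0.5527 0.3219 0.1991] F [-0.47 -1.12 -0.12] lid [0.5395 0.323  0.051 ] [0.0752 0.1158] yaw -0.174 spot [0.5533 0.3206 0.051 ] pix [249. 191.]
go TCP z .110: (array([-0.0017, -0.0006,  0.0873]), array([-0.001, -0.002,  0.041]))
```

View pics/r2c.png

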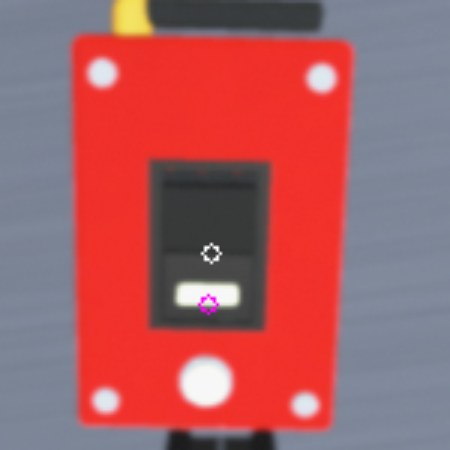

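View pics/end.png

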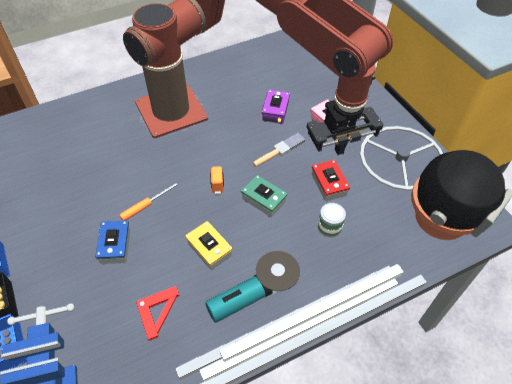

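The red rocker is on (pivot line at crop row 253, ON half level). In the scene view everything stands where it was and the arm is clear.

```bash
python3 -c "
from rig import ctrl
print(ctrl.job_done())"
```

```text
the job is handed in; nothing more can be done
None
```

I pressed the fume extractor, torch water cooler and welding inverter on in that order, at about 9 N at most, and left the grinder untouched; the pictures show all three rockers on and nothing shifted, and the job is handed in with no verdict returned.

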